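# Stow the trimming tool in the chest's hidden drawer

### The job

Press the red push latch on the sloping front of the wooden tool chest so that the hidden drawer springs open, lay the trimming tool from the banding wheel flat in the drawer, then push the drawer shut until it latches and stays flush. Leave the bowl on the chest's shelf, the brush pot and the glaze jar where they stand.

Things in the scene. Friction and masses are not known exactly. Their poses are not given: they have to be found in the camera images.
- chest: Fixed pale wooden tool chest, 236 wide (y), 162 deep (x). Origin: middle of its front's lower edge, on the table; x points into the chest (away from the robot), y to the left, z up; yaw varies. Front upright to 70 high; above it a darker fascia with the latch slopes back at 37 degrees from level, from x 0, height 70 to x 60, height 115. Behind it a flat top.
- shelf_edge (a point): Middle of the lower front edge of the dark ware shelf over the chest: 12 thick, full width, underside 185 above the table, from chest x 50 back to x 162. It stands 27 behind the latch's face and 83 above it, so a gripper pressing straight down strikes the shelf; lean it back towards the robot by 30 to 40 degrees.
- latch_top (a point): Centre of the face of the red round push latch, 32 in diameter, standing 12 proud of the middle of the fascia. The point's z axis is the outward normal of the fascia (37 degrees from vertical, leaning to the robot); y is along the chest's width. Press against z.
- latch (a joint): Travel of the latch button: 0 out, 0.009 m fully in. Springs back. Takes 2 N to start and 6 N to push fully in (pressed some 4 to 6 mm in, it frees the drawer).
- drawer (a joint): Opening (m) of the hidden drawer along the chest's -x: 0 latched and flush, 0.120 open. Once freed, a damped spring (4 N shut, 1.3 N open) runs it out to the stop in 1 to 2 s and holds it. To shut, push its front in with some 7 to 12 N; it catches by itself at flush, and can go 3 mm farther in to a stop: push to that stop to be sure. Uncaught, it springs out again.
- drawer_front (a point): Middle of the outer face of the drawer's handle-less front panel, which is 208 wide, 12 thick, and spans heights 8 to 58 above the table; this point is 33 above the table. Moves with the drawer; axes as the chest's.
- drawer_floor (a point): Centre of the drawer's inner floor, 14 above the table, 75 behind the front panel's outer face. Inside: 126 along x, 200 along y, walls 36 above the floor (front 44). Fully open, this point lies 45 in front of the chest's front, and all up to 45 behind it is open from above. Axes as the chest's. The drawer shuts only over things lower than 45 above its floor.
- tool_center (a point): Centre, half-way up, of the dark wooden handle of the loose trimming tool: 100 long (x), 24 wide, 24 high, about 70 g. x points to its steel loop: ferrule and loop (38 wide, 6 thick) reach 109 from this point, the butt is 50 behind it; whole tool 159. Fits the drawer only along the chest's width, either way round. Starts lying on the wheel at any yaw.
- tool_tip (a point): Far end of the tool's steel loop, 108 from tool_center along the tool's x.
- wheel: Fixed banding wheel: round disc, 190 in diameter, top 60 above the table. Origin on the table below its centre. It stands left or right of the chest.
- bowl: Loose terracotta bowl, 100 in diameter, 50 high, standing on the chest's shelf. Origin: centre of its underside. Leave alone.
- brush_pot: Loose blue pot, 84 in diameter, 90 high, with three brushes up to 180 high. Origin: centre of its underside. Stands on the table, on the other side of the chest from the wheel. Leave alone.
- glaze_jar: Loose amber jar, 72 in diameter, 100 high, on the table at the robot's right, farther out. Origin: centre of its underside. Leave alone.
Not all that is in view belongs to the job. What is meant by the part that bears tool_center is not white, and is the smaller of those in its own colour.

How it is judged:
By the outcome, as a careful person would: the job done as asked, in the order asked, and still so for the second after the job is handed in, with the robot touching nothing.
It also fails if it takes over 64 s, if anything falls off the work surface, if the arm or the gripper's body presses on something with over 40 N, if the wrist force passes 120 N, or if a joint passes its speed limit or range.

### The arm

A 7-joint arm with a two-finger parallel gripper is mounted at the origin on the work surface. World frame = base frame: x ahead of the robot, y to its left, z up, the work surface at z = 0. Lengths are in m, angles in rad, forces in N, time in s.
With the tool pointing down it reaches from about 0.425 to 0.875 m from the base axis. Payload 4.7 kg.
Tool frame: the origin (TCP) lies midway between the tips of the shut fingers; the grasp point (between the pads) lies env.grasp_offset behind it (env.grasp_offset is the distance from the TCP to the grasp point, in m); z points along the fingers, y is the line along which they close (so a half turn about z gives the same grasp; the last joint's range is limited). The gripper opens to 85 mm and grips with 20 to 120 N. Pads are 22 mm wide; open, the fingers measure 114 mm over their backs; the gripper's body (76 mm by 85 mm) begins 54 mm behind the grasp point. The pads swing forward as they close: fully open they stand 13 mm farther back than shut.
Start: joints at [-1.241, 0.321, -0.07, 1.45, 0.023, 1.371, -0.057], TCP at [0.202, 0.618, 0.231] pointing down, gripper open.
Joint ranges: [-2.86, 2.86], [-0.3, 2.09], [-1.38, 1.24], [0.06, 2.45], [-1.56, 4.7], [0.09, 2.05], [-2.69, 2.69]. Speed limits (rad/s): [2.57, 2.57, 3.14, 3.14, 3.14, 3.14, 3.14].

### API

Orientations are given as a unit quaternion [x, y, z, w].
In Python, from bench import env, optics, job gives the robot as it stands.
- The arm moves only by the shell command python3 -m pendant 'ROWS'. ROWS is JSON, a list of rows, each an object of numbers: "wx", "wy", "wz": the turn, a rotation vector about the tool's x, y, z in degrees; "dx", "dy", "dz": the shift along the tool's x, y, z in mm; "jaw": the closure, from -1 (fully open) to 1 (shut), so that 0 is half open. In form: [{"wx": .., "wy": .., "wz": .., "dx": .., "dy": .., "dz": .., "jaw": ..}, ...]. A call has 1 to 20 rows; each row shifts and turns the commanded pose from where the row before left it, along the tool's axes as they then stand; what a row does not reach is not made up. A row lasts 1/10 s, in which the tool goes at most 50 mm and 8.59 degrees, less where a joint would pass 70% of its speed; a pose out of reach is approached as far as the arm can. A call is refused whole if a number of a shift passes 50 or a number of a turn 8.59, either way. A call with a gripper value outside its range is refused whole. The fingers move at their own pace and stop on an object; the grip force is fixed at half the most. Time passes only in rows, so rows that do not move let the fingers close. It gives the time, the measured TCP pose, the force, the opening and the grip force at its end, in the units of the state.
- env.get_obs(): the state, without advancing time (a new reading comes with each control period).
- optics.snapshot(name): name is "scene" or "side" or "wrist"; returns (picture, depth): 400x640x3 uint8, red, green, blue; 400x640 float32, m along the optical axis (not along the pixel's ray), 0 where there is no reading.
- optics.camera_params(name): a dict with "fovy" (degrees; the focal length in pixels is half the picture's height over the tangent of half this angle, whatever the lens; pixels are square), "cx", "cy" (the principal point, pixels), "view" (4x4, takes a point from world to camera coordinates). Camera axes: x right, y down, z forward; pixel columns grow to the right and rows downward; lengths in m; the calibration is good to about 2 mm. A picture is of the moment at which its call begins: read the wrist's pose just before it. camera_params takes no time and is no camera call; for the wrist camera it gives the pose at the moment of the call.
- job.hand_in(): hands the job in; it is judged then, once.
The state is a dict: "time": time; "q": joint angles; "qvel": joint speeds; "joint_torque": joint torques, N m; "eef_pos": TCP position; "eef_rot": TCP orientation; "force": force on the tool from outside, world axes, zero at the start; "ft_torque": the same for the moment, N m; "gripper_width": opening from 0.0 (shut) to 1.0 (fully open); "finger_force": force on a finger pad.
Only numpy, scipy, OpenCV 4.12 (cv2) and the standard library are available. Lean on these libraries where they do the work, as an engineer would, in place of code of your own. Each camera call takes 0.05 s, during which the arm holds its last target. There are 200 camera calls.

## Working session

There is one attempt and no reset: what is moved stays moved. The work goes in short steps, Python scripts to look and compute and a shell command to move; the robot and the scene stay as the last step left them, time stands still between calls to the robot, and variables do not carry over. Pictures are saved under pics/ and viewed, at most 10 in all, crops included, and the job is handed in when it is done.

```bash
ls; mkdir -p pics; cat > h.py <<'E'
import numpy as np, cv2
from bench import env, optics, job
from scipy.spatial.transform import Rotation as R
def snap(n,save=None):
    p=optics.camera_params(n); im,d=optics.snapshot(n)
    if save: cv2.imwrite(f'pics/{save}.png',im[:,:,::-1])
    np.savez(f'/tmp/{save or n}.npz',im=im,d=d,**{k:p[k] for k in('fovy','cx','cy','view')})
    return im,d,p
def cloud(d,p):
    f=200/np.tan(np.radians(p['fovy'])/2); v,u=np.mgrid[:400,:640]
    c=np.stack([(u-p['cx'])/f*d,(v-p['cy'])/f*d,d,np.ones_like(d)],-1)
    w=c@np.linalg.inv(p['view']).T
    w[d==0]=np.nan
    return w[...,:3]
def load(n):
    z=np.load(f'/tmp/{n}.npz'); return z['im'],z['d'],{k:(z[k] if k=='view' else float(z[k])) for k in('fovy','cx','cy','view')}
E
python3 - <<'E'
from h import *
a=snap('scene','scene1');b=snap('side','side1')
cv2.imwrite('pics/both.png',cv2.resize(np.vstack([a[0],b[0]])[:,:,::-1],None,fx=.75,fy=.75))
o=env.get_obs();print(o['eef_pos'],o['eef_rot'],env.grasp_offset)
for n in('scene','side'):
    p=optics.camera_params(n);print(p['fovy'],p['cx'],p['cy'],np.linalg.inv(p['view'])[:3].round(3))
E
```

```text
pics
[0.20177797 0.61737881 0.23032263] [ 1.57222525e-01  9.87562818e-01 -8.67290039e-04 -7.69493246e-05] 0.0187
45.328801707635286 317.97341760416515 191.71382054200328 [[ 0.711  0.63  -0.314  0.953]
 [ 0.704 -0.628  0.333 -0.483]
 [ 0.013 -0.457 -0.889  1.561]]
48.28678264829408 322.17934215219924 203.21085200424326 [[ 0.713 -0.373  0.594 -0.5  ]
 [-0.701 -0.377  0.605 -0.896]
 [-0.001 -0.848 -0.531  0.969]]
```

View pics/both.png

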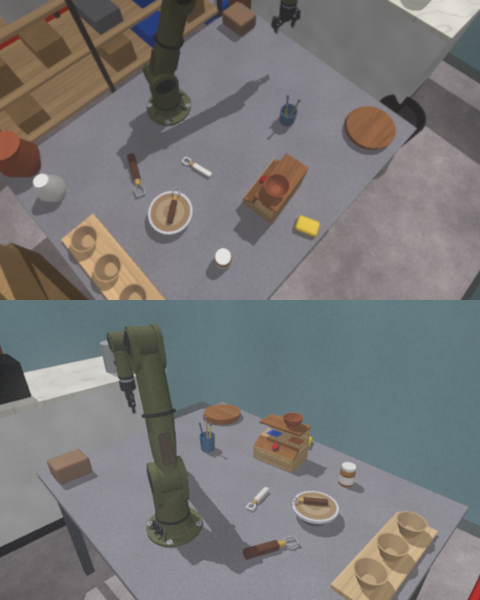

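The stacked image shows the scene view on top and the side view below. In scene pixels (full size) the chest is at about (367,247) and the wheel with the small dark tool at (228,282). The white tool and the bigger dark tool on the table are decoys.

```bash
python3 - <<'E'
from h import *
for n in('scene1','side1'):
    im,d,p=load(n);w=cloud(d,p);h=cv2.cvtColor(im,cv2.COLOR_RGB2HSV).astype(int)
    red=((h[...,0]<6)|(h[...,0]>174))&(h[...,1]>150)&(h[...,2]>90)&(np.abs(w[...,0]-.6)<.4)&(np.abs(w[...,1])<.5)&(w[...,2]>.03)
    k,l,s,c=cv2.connectedComponentsWithStats(red.astype(np.uint8))
    for i in range(1,k):
        if s[i,4]>12: print(n,'red',s[i],c[i].round(1),np.nanmedian(w[l==i],0).round(3))
    # table check
    print('table z', np.nanmedian(w[(np.abs(w[...,2])<.02)],0))
    # heights near 60mm: wheel
    if n=='scene1':
        for (u,v) in [(228,282),(367,247),(385,155),(297,345),(410,302)]: print(u,v,w[v,u].round(3))
a=load('scene1')[0][170:330,180:440];b=load('side1')[0][120:310,310:480]
cv2.imwrite('pics/c1.png',cv2.resize(a[:,:,::-1],None,fx=3,fy=3,interpolation=2))
cv2.imwrite('pics/c2.png',cv2.resize(b[:,:,::-1],None,fx=3,fy=3,interpolation=2))
E
```

```text
scene1 red [347 234   9   8  44] [350.9 237.7] [0.636 0.016 0.107]
table z [ 0.37360675 -0.09854994  0.00229531]
228 282 [ 0.457 -0.359  0.083]
367 247 [ 0.711 -0.004  0.204]
385 155 [0.474 0.393 0.003]
297 345 [ 0.752 -0.341  0.105]
410 302 [0.904 0.014 0.035]
side1 red [363 192   8   7  38] [366.5 195. ] [0.632 0.019 0.1  ]
table z [ 0.24672018 -0.1699305  -0.00087303]
```

View pics/c1.png

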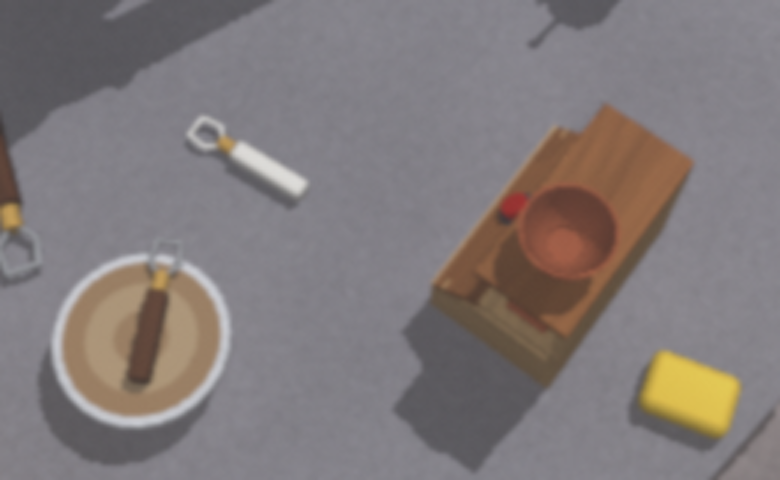

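View pics/c2.png

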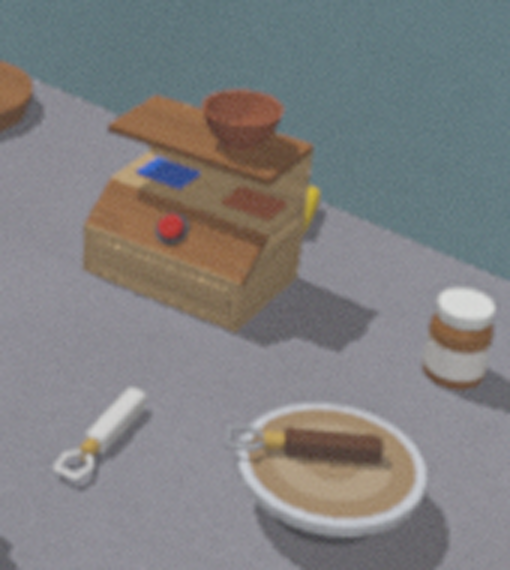

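The crops show the chest with its latch at about scene (351,238), facing the robot. The tool lies on the white-rimmed wheel near scene (228,282), its loop pointing back towards the robot.

```bash
python3 - <<'E'
from h import *
def rect(P):
    (c,s,a)=cv2.minAreaRect((P[:,:2]*1000).astype(np.float32)); return np.round(c,1),np.round(s,1),round(a,1)
for n in('scene1','side1'):
    im,d,p=load(n);w=cloud(d,p);h=cv2.cvtColor(im,cv2.COLOR_RGB2HSV).astype(int)
    reg=(w[...,0]>.5)&(w[...,0]<.95)&(np.abs(w[...,1])<.25)
    P=w[reg&(w[...,2]>.188)&(w[...,2]<.206)&(h[...,1]>60)];print(n,'shelf',len(P),rect(P))
    P=w[reg&(w[...,2]>.03)&(w[...,2]<.066)];print('front',rect(P))
    # fit vertical front line: points z .02-.065, low x
    wh=(np.hypot(w[...,0]-.46,w[...,1]+.36)<.17)
    P=w[wh&(w[...,2]>.045)&(w[...,2]<.068)];c=cv2.minEnclosingCircle((P[:,:2]*1000).astype(np.float32));print('wheel',c,np.median(P[:,2]))
    dark=wh&(w[...,2]>.064)&(h[...,2]<115)&(h[...,1]>70)
    k,l,s,c=cv2.connectedComponentsWithStats(dark.astype(np.uint8));i=1+s[1:,4].argmax()
    P=w[l==i];print('tool',s[i],P.mean(0).round(4),np.median(P[:,2]),rect(P))
    v,u=np.nonzero(l==i)
    # ray cast mask to z=.084
    f=200/np.tan(np.radians(p['fovy'])/2);V=np.linalg.inv(p['view'])
    r=np.stack([(u-p['cx'])/f,(v-p['cy'])/f,np.ones(len(u))],-1)@V[:3,:3].T
    X=V[:3,3]+r*((.080-V[2,3])/r[:,2])[:,None];print('tool ray',rect(X))
    br=wh&(w[...,2]>.055)&(h[...,0]>12)&(h[...,0]<25)&(h[...,1]>130);print('ferrule',br.sum(),np.median(w[br],0).round(3))
E
```

```text
scene1 shelf 1951 (array([713.6,  29.5]), array([112.6, 240. ]), 7.7)
front (array([795.3, -28.5]), array([288.5, 234.8]), 62.0)
wheel ((445.1592102050781, -352.9934387207031), 102.10470581054688) 0.06207707866131762
tool [222 267  14  31 247] [ 0.4583 -0.3566  0.0838] 0.08471137882831692 (array([ 455.4, -356.7]), array([25.8, 95.2]), 36.5)
tool ray (array([ 456.1, -355.3]), array([27.3, 97.4]), 36.0)
ferrule 12 [ 0.422 -0.307  0.082]
side1 shelf 786 (array([712.7,  29.1]), array([120.5, 239.3]), 8.2)
front (array([735.3, -26.2]), array([220.1, 370.7]), 71.4)
wheel ((445.193115234375, -360.9012145996094), 97.82341003417969) 0.05908168676622971
tool [404 263  33  12 226] [ 0.4493 -0.3595  0.0781] 0.07988859083351241 (array([ 450. , -355.3]), array([25.5, 96.2]), 38.8)
tool ray (array([ 443.7, -359.2]), array([40.8, 96.3]), 36.1)
ferrule 0 [nan nan nan]
  return _methods._mean(a, axis=axis, dtype=dtype,
  ret = um.true_divide(
```

```bash
cat >> h.py <<'E'
def Rd(yaw,tilt=0):  # closing line y at yaw deg; fingers down, leaning back to the robot by tilt (pointing towards +chest x)
    c,s=np.cos(np.radians(yaw)),np.sin(np.radians(yaw))
    y=np.array([c,s,0]);z=np.array([0,0,-1.])
    M=np.column_stack([np.cross(y,z),y,z]); 
    return R.from_rotvec(np.radians(tilt)*np.array([s,-c,0]))*R.from_matrix(M) if tilt==0 else R.from_rotvec(-np.radians(tilt)*np.cross([c,s,0],[0,0,-1])*-1)*R.from_matrix(M)
O=np.array([.608,.0145,0]);YAW=8.
def chest(x,y,z):
    c,s=np.cos(np.radians(YAW)),np.sin(np.radians(YAW)); return O+np.array([c*x-s*y,s*x+c*y,z])/1000
def plan(Rt,*pts):
    o=env.get_obs();R0=R.from_quat(o['eef_rot']);p=o['eef_pos']
    rv=np.degrees((R0.inv()*Rt).as_rotvec());print('t',round(o['time'],2),'rot',rv.round(2),'rows',np.ceil(np.abs(rv).max()/8.4))
    for t in pts:
        d=Rt.inv().apply(t-p)*1000;print('->',np.round(t,3),'shift',d.round(1),'rows',np.ceil(np.linalg.norm(d)/48));p=np.array(t)
E
python3 - <<'E'
from h import *
T=Rd(8,37);print(T.as_matrix().round(2))
plan(Rd(8),np.array([.50,.0,.27]))
E
```

```text
[[-0.14  0.79 -0.6 ]
 [ 0.99  0.11 -0.08]
 [ 0.   -0.6  -0.8 ]]
t 0.1 rot [-9.000e-02  6.000e-02  6.391e+01] rows 8.0
-> [0.5  0.   0.27] shift [-652.9  209.4  -39.7] rows 15.0
```

```bash
sed -i 's/    return R.from_rotvec(np.radians(tilt)\*np.array.*/    return R.from_rotvec(np.radians(tilt)*np.cross(y,z))*R.from_matrix(M)/' h.py
python3 -m pendant '[{"wz":8,"jaw":1},{"wz":8,"jaw":1},{"wz":8,"jaw":1},{"wz":8,"jaw":1},{"wz":8,"jaw":1},{"wz":8,"jaw":1},{"wz":8,"jaw":1},{"wz":8,"jaw":1}]'
python3 -m pendant '[{"dx":-43.5,"dy":14,"dz":-2.7,"jaw":1},{"dx":-43.5,"dy":14,"dz":-2.7,"jaw":1},{"dx":-43.5,"dy":14,"dz":-2.7,"jaw":1},{"dx":-43.5,"dy":14,"dz":-2.7,"jaw":1},{"dx":-43.5,"dy":14,"dz":-2.7,"jaw":1},{"dx":-43.5,"dy":14,"dz":-2.7,"jaw":1},{"dx":-43.5,"dy":14,"dz":-2.7,"jaw":1},{"dx":-43.5,"dy":14,"dz":-2.7,"jaw":1},{"dx":-43.5,"dy":14,"dz":-2.7,"jaw":1},{"dx":-43.5,"dy":14,"dz":-2.7,"jaw":1},{"dx":-43.5,"dy":14,"dz":-2.7,"jaw":1},{"dx":-43.5,"dy":14,"dz":-2.7,"jaw":1},{"dx":-43.5,"dy":14,"dz":-2.7,"jaw":1},{"dx":-43.5,"dy":14,"dz":-2.7,"jaw":1},{"dx":-43.5,"dy":14,"dz":-2.7,"jaw":1},{"jaw":1}]'
python3 - <<'E'
from h import *
T=Rd(8,-37);print(T.as_matrix().round(2))
L=chest(22.8,0,102.1);n=-T.as_matrix()[:,2]
plan(T,L+.06*n)
snap('wrist','w1')
E
```

```text
[[-0.14  0.79  0.6 ]
 [ 0.99  0.11  0.08]
 [-0.    0.6  -0.8 ]]
t 0.1 rot [-33.12 -20.55  61.6 ] rows 8.0
-> [0.595 0.013 0.15 ] shift [-653.5  195.3  247.7] rows 16.0schema error: expected keys wx, wy, wz, dx, dy, dz, jaw
schema error: expected keys wx, wy, wz, dx, dy, dz, jaw
```

View pics/w1.png

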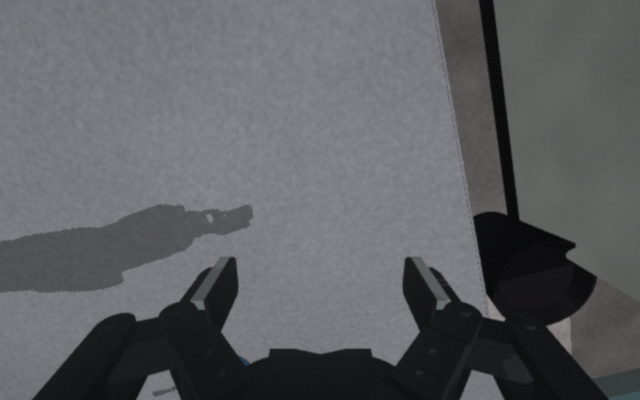

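Nothing moved: the wrist view still shows the start pose over bare table. Every row needs all seven keys, so I'm resending.

```bash

python3 -m pendant '[{"wx":0,"wy":0,"wz":8,"dx":0,"dy":0,"dz":0,"jaw":1},{"wx":0,"wy":0,"wz":8,"dx":0,"dy":0,"dz":0,"jaw":1},{"wx":0,"wy":0,"wz":8,"dx":0,"dy":0,"dz":0,"jaw":1},{"wx":0,"wy":0,"wz":8,"dx":0,"dy":0,"dz":0,"jaw":1},{"wx":0,"wy":0,"wz":8,"dx":0,"dy":0,"dz":0,"jaw":1},{"wx":0,"wy":0,"wz":8,"dx":0,"dy":0,"dz":0,"jaw":1},{"wx":0,"wy":0,"wz":8,"dx":0,"dy":0,"dz":0,"jaw":1},{"wx":0,"wy":0,"wz":8,"dx":0,"dy":0,"dz":0,"jaw":1}]'
python3 -m pendant '[{"wx":0,"wy":0,"wz":0,"dx":-43.5,"dy":14,"dz":-2.7,"jaw":1},{"wx":0,"wy":0,"wz":0,"dx":-43.5,"dy":14,"dz":-2.7,"jaw":1},{"wx":0,"wy":0,"wz":0,"dx":-43.5,"dy":14,"dz":-2.7,"jaw":1},{"wx":0,"wy":0,"wz":0,"dx":-43.5,"dy":14,"dz":-2.7,"jaw":1},{"wx":0,"wy":0,"wz":0,"dx":-43.5,"dy":14,"dz":-2.7,"jaw":1},{"wx":0,"wy":0,"wz":0,"dx":-43.5,"dy":14,"dz":-2.7,"jaw":1},{"wx":0,"wy":0,"wz":0,"dx":-43.5,"dy":14,"dz":-2.7,"jaw":1},{"wx":0,"wy":0,"wz":0,"dx":-43.5,"dy":14,"dz":-2.7,"jaw":1},{"wx":0,"wy":0,"wz":0,"dx":-43.5,"dy":14,"dz":-2.7,"jaw":1},{"wx":0,"wy":0,"wz":0,"dx":-43.5,"dy":14,"dz":-2.7,"jaw":1},{"wx":0,"wy":0,"wz":0,"dx":-43.5,"dy":14,"dz":-2.7,"jaw":1},{"wx":0,"wy":0,"wz":0,"dx":-43.5,"dy":14,"dz":-2.7,"jaw":1},{"wx":0,"wy":0,"wz":0,"dx":-43.5,"dy":14,"dz":-2.7,"jaw":1},{"wx":0,"wy":0,"wz":0,"dx":-43.5,"dy":14,"dz":-2.7,"jaw":1},{"wx":0,"wy":0,"wz":0,"dx":-43.5,"dy":14,"dz":-2.7,"jaw":1},{"wx":0,"wy":0,"wz":0,"dx":0,"dy":0,"dz":0,"jaw":1}]'
python3 - <<'E'
from h import *
T=Rd(8,-37)
L=chest(22.8,0,102.1);n=-T.as_matrix()[:,2]
plan(T,L+.06*n);print(env.get_obs()['q'].round(2))
E
```

```text
time: 0.95
eef_pos: [0.2018, 0.6176, 0.2308]
eef_rot: [0.659, 0.752, -0.0, 0.0]
force: [0.1, 0.9, 0.3]
gripper_width: 0.003
finger_force: 0.0
time: 2.55
eef_pos: [0.5012, -0.007, 0.2725]
eef_rot: [0.661, 0.751, -0.0, 0.002]
force: [-0.2, 0.3, -0.2]
gripper_width: 0.004
finger_force: 0.0
t 2.55 rot [-36.89   0.41  -0.65] rows 5.0
-> [0.595 0.013 0.15 ] shift [  6.4   2.5 155.2] rows 4.0
[-0.78 -0.05  0.72  1.77  0.04  1.4   0.06]
```

```bash

python3 -m pendant '[{"wx":-7.4,"wy":0,"wz":-0.1,"dx":0,"dy":0,"dz":0,"jaw":1},{"wx":-7.4,"wy":0,"wz":-0.1,"dx":0,"dy":0,"dz":0,"jaw":1},{"wx":-7.4,"wy":0,"wz":-0.1,"dx":0,"dy":0,"dz":0,"jaw":1},{"wx":-7.4,"wy":0,"wz":-0.1,"dx":0,"dy":0,"dz":0,"jaw":1},{"wx":-7.4,"wy":0,"wz":-0.1,"dx":0,"dy":0,"dz":0,"jaw":1},{"wx":0,"wy":0,"wz":0,"dx":1.6,"dy":0.6,"dz":39,"jaw":1},{"wx":0,"wy":0,"wz":0,"dx":1.6,"dy":0.6,"dz":39,"jaw":1},{"wx":0,"wy":0,"wz":0,"dx":1.6,"dy":0.6,"dz":39,"jaw":1},{"wx":0,"wy":0,"wz":0,"dx":1.6,"dy":0.6,"dz":39,"jaw":1},{"wx":0,"wy":0,"wz":0,"dx":0,"dy":0,"dz":0,"jaw":1},{"wx":0,"wy":0,"wz":0,"dx":0,"dy":0,"dz":0,"jaw":1}]'
python3 - <<'E'
from h import *
im,d,p=snap('wrist','w2')
w=cloud(d,p);h=cv2.cvtColor(im,cv2.COLOR_RGB2HSV).astype(int)
red=((h[...,0]<6)|(h[...,0]>174))&(h[...,1]>150)&(h[...,2]>80)
k,l,s,c=cv2.connectedComponentsWithStats(red.astype(np.uint8))
for i in range(1,k):
    if s[i,4]>100:
        P=w[l==i];print(s[i],c[i],np.nanmedian(P,0).round(4),np.nanmean(P,0).round(4))
print(chest(22.8,0,102.1))
T=Rd(8,-37)
L=chest(22.8,0,102.1);n=-T.as_matrix()[:,2]
plan(T,L)
E
```

```text
time: 3.65
eef_pos: [0.5553, 0.023, 0.1385]
eef_rot: [0.641, 0.746, 0.143, 0.109]
force: [0.2, -0.2, 0.1]
gripper_width: 0.001
finger_force: 0.0
[ 375  219   41   40 1309] [395.16119175 238.47288006] [0.6326 0.0202 0.1005] [0.6326 0.02   0.1006]
[0.63057811 0.01767315 0.1021    ]
t 3.7 rot [-16.12  -1.49   0.24] rows 2.0
-> [0.631 0.018 0.102] shift [-15.5  35.2  74.3] rows 2.0
```

View pics/w2.png

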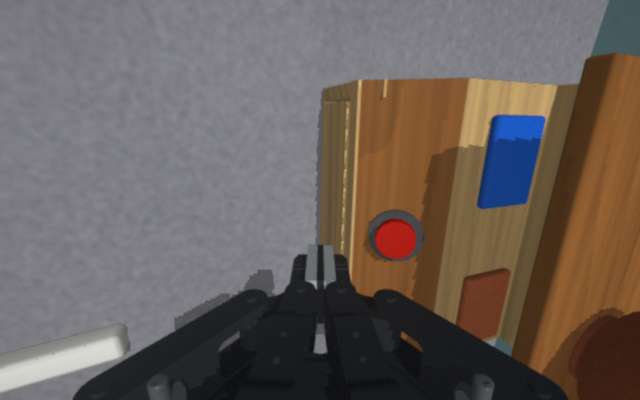

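The wrist view shows the red latch at pixel (395,238), matching the estimate to within 2 mm. Finish the lean, then line up.

```bash

python3 -m pendant '[{"wx":-4,"wy":-0.4,"wz":0,"dx":0,"dy":0,"dz":0,"jaw":1},{"wx":-4,"wy":-0.4,"wz":0,"dx":0,"dy":0,"dz":0,"jaw":1},{"wx":-4,"wy":-0.4,"wz":0,"dx":0,"dy":0,"dz":0,"jaw":1},{"wx":-4,"wy":-0.3,"wz":0,"dx":0,"dy":0,"dz":0,"jaw":1},{"wx":0,"wy":0,"wz":0,"dx":0,"dy":0,"dz":0,"jaw":1}]'
python3 - <<'E'
from h import *
T=Rd(8,-37);L=np.array([.632,.019,.101]);n=-T.as_matrix()[:,2]
plan(T,L+.025*n,L);print(env.get_obs()['q'].round(2))
E
```

```text
time: 4.2
eef_pos: [0.5545, 0.0227, 0.1399]
eef_rot: [0.621, 0.717, 0.239, 0.208]
force: [0.1, -0.3, -0.8]
gripper_width: 0.001
finger_force: 0.0
t 4.2 rot [-0.11 -0.05  0.2 ] rows 1.0
-> [0.617 0.017 0.121] shift [-14.4  37.5  51.9] rows 2.0
-> [0.632 0.019 0.101] shift [-0. -0. 25.] rows 1.0
[-0.23 -0.2   0.17  2.35 -0.04  0.35  0.12]
```

```bash

python3 -m pendant '[{"wx":0,"wy":0,"wz":0,"dx":-4.8,"dy":12.5,"dz":17.3,"jaw":1},{"wx":0,"wy":0,"wz":0,"dx":-4.8,"dy":12.5,"dz":17.3,"jaw":1},{"wx":0,"wy":0,"wz":0,"dx":-4.8,"dy":12.5,"dz":17.3,"jaw":1},{"wx":0,"wy":0,"wz":0,"dx":0,"dy":0,"dz":0,"jaw":1},{"wx":0,"wy":0,"wz":0,"dx":0,"dy":0,"dz":10,"jaw":1},{"wx":0,"wy":0,"wz":0,"dx":0,"dy":0,"dz":8,"jaw":1},{"wx":0,"wy":0,"wz":0,"dx":0,"dy":0,"dz":5,"jaw":1},{"wx":0,"wy":0,"wz":0,"dx":0,"dy":0,"dz":3,"jaw":1},{"wx":0,"wy":0,"wz":0,"dx":0,"dy":0,"dz":3,"jaw":1},{"wx":0,"wy":0,"wz":0,"dx":0,"dy":0,"dz":2,"jaw":1},{"wx":0,"wy":0,"wz":0,"dx":0,"dy":0,"dz":0,"jaw":1}]'
python3 - <<'E'
from h import *
T=Rd(8,-37);L=np.array([.632,.019,.101])
plan(T,L);print(env.get_obs()['force'])
E
```

```text
time: 5.3
eef_pos: [0.6375, 0.0202, 0.0961]
eef_rot: [0.621, 0.717, 0.239, 0.208]
force: [-2.5, 0.8, 4.5]
gripper_width: 0.0
finger_force: 2.7
t 5.3 rot [-0.1  -0.04  0.25] rows 1.0
-> [0.632 0.019 0.101] shift [-0.4 -1.6 -7.3] rows 1.0
[-2.47659388  0.82597604  4.47201456]
```

```bash

python3 -m pendant '[{"wx":0,"wy":0,"wz":0,"dx":0,"dy":0,"dz":0,"jaw":1},{"wx":0,"wy":0,"wz":0,"dx":0,"dy":0,"dz":-15,"jaw":1},{"wx":0,"wy":0,"wz":0,"dx":0,"dy":0,"dz":-35,"jaw":1},{"wx":0,"wy":0,"wz":0,"dx":0,"dy":-20,"dz":-30,"jaw":0.5},{"wx":7.4,"wy":0,"wz":0,"dx":0,"dy":0,"dz":-30,"jaw":0},{"wx":7.4,"wy":0,"wz":0,"dx":0,"dy":0,"dz":-30,"jaw":-0.5},{"wx":7.4,"wy":0,"wz":0,"dx":0,"dy":0,"dz":-20,"jaw":-1},{"wx":7.4,"wy":0,"wz":0,"dx":0,"dy":0,"dz":0,"jaw":-1},{"wx":7.4,"wy":0,"wz":0,"dx":0,"dy":0,"dz":0,"jaw":-1},{"wx":0,"wy":0,"wz":0,"dx":0,"dy":0,"dz":0,"jaw":-1}]'
python3 - <<'E'
from h import *
im,d,p=snap('side','side2')
w=cloud(d,p);c,s=np.cos(np.radians(8)),np.sin(np.radians(8))
q=w-O;X=c*q[...,0]+s*q[...,1];Y=-s*q[...,0]+c*q[...,1]
m=(abs(Y)<90)&(np.abs(Y)<.09)&(X>-.2)&(X<.01)&(w[...,2]>.02)&(w[...,2]<.055)
print(m.sum(),np.percentile(X[m],[2,10,30,50]),)
print(env.get_obs()['q'].round(2))
plan(Rd(35),np.array([.47,-.1,.27]),np.array([.453,-.356,.2]))
E
```

```text
time: 6.3
eef_pos: [0.5375, 0.0061, 0.2107]
eef_rot: [0.654, 0.756, 0.001, 0.003]
force: [-0.2, -0.0, -0.4]
gripper_width: 1.005
finger_force: 0.0
332 [-0.12334045 -0.12146049 -0.119273   -0.11787607]
[-0.28  0.08  0.23  1.78 -0.02  1.28  0.1 ]
t 6.35 rot [  0.39   0.25 -26.75] rows 4.0
-> [ 0.47 -0.1   0.27] shift [ -48.5 -114.8  -59.2] rows 3.0
-> [ 0.453 -0.356  0.2  ] shift [-200.  -160.8   70. ] rows 6.0
```

```bash

python3 -m pendant '[{"wx":0,"wy":0,"wz":-6.7,"dx":0,"dy":0,"dz":-15,"jaw":-1},{"wx":0,"wy":0,"wz":-6.7,"dx":0,"dy":0,"dz":-15,"jaw":-1},{"wx":0,"wy":0,"wz":-6.7,"dx":0,"dy":0,"dz":-15,"jaw":-1},{"wx":0,"wy":0,"wz":-6.7,"dx":0,"dy":0,"dz":-15,"jaw":-1},{"wx":0,"wy":0,"wz":0,"dx":-16,"dy":-38,"dz":0,"jaw":-1},{"wx":0,"wy":0,"wz":0,"dx":-16,"dy":-38,"dz":0,"jaw":-1},{"wx":0,"wy":0,"wz":0,"dx":-16,"dy":-38,"dz":0,"jaw":-1},{"wx":0,"wy":0,"wz":0,"dx":-33,"dy":-27,"dz":11,"jaw":-1},{"wx":0,"wy":0,"wz":0,"dx":-33,"dy":-27,"dz":11,"jaw":-1},{"wx":0,"wy":0,"wz":0,"dx":-33,"dy":-27,"dz":11,"jaw":-1},{"wx":0,"wy":0,"wz":0,"dx":-33,"dy":-27,"dz":11,"jaw":-1},{"wx":0,"wy":0,"wz":0,"dx":-33,"dy":-27,"dz":11,"jaw":-1},{"wx":0,"wy":0,"wz":0,"dx":-33,"dy":-27,"dz":11,"jaw":-1},{"wx":0,"wy":0,"wz":0,"dx":0,"dy":0,"dz":0,"jaw":-1},{"wx":0,"wy":0,"wz":0,"dx":0,"dy":0,"dz":0,"jaw":-1}]'
python3 - <<'E'
from h import *
im,d,p=snap('wrist','w3');w=cloud(d,p);h=cv2.cvtColor(im,cv2.COLOR_RGB2HSV).astype(int)
dark=(np.hypot(w[...,0]-.453,w[...,1]+.356)<.12)&(w[...,2]>.066)&(w[...,2]<.1)&(h[...,2]<120)&(h[...,1]>60)
k,l,s,c=cv2.connectedComponentsWithStats(dark.astype(np.uint8));i=1+s[1:,4].argmax()
P=w[l==i];print(s[i],c[i],P.mean(0).round(4),np.percentile(P[:,2],[5,50,95]).round(4),cv2.minAreaRect((P[P[:,2]>.079][:,:2]*1000).astype(np.float32)))
plan(Rd(35),np.array([.453,-.356,.2]))
E
```

```text
time: 7.85
eef_pos: [0.4489, -0.3548, 0.2053]
eef_rot: [0.463, 0.886, 0.003, 0.004]
force: [1.3, -0.4, -0.7]
gripper_width: 1.001
finger_force: 0.0
[ 309  125   28  120 2421] [322.86988848 193.03139199] [ 0.4511 -0.3511  0.0817] [0.0782 0.0821 0.0834] ((453.90447998046875, -354.4955139160156), (23.537126541137695, 97.87462615966797), 37.013832092285156)
t 7.9 rot [0.59 0.32 0.  ] rows 1.0
-> [ 0.453 -0.356  0.2  ] shift [-3.7  1.   5.7] rows 1.0
```

View pics/w3.png

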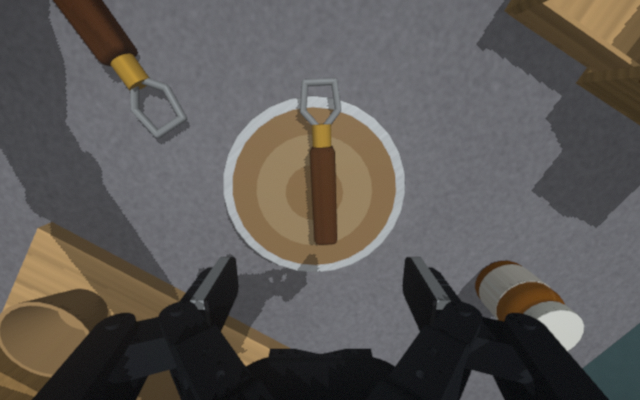

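The view shows the tool centred at pixel (322,193), handle almost upright in the picture. Now lower onto it.

```bash

python3 -m pendant '[{"wx":0.5,"wy":0.3,"wz":-2,"dx":-1.5,"dy":2,"dz":0,"jaw":-1},{"wx":0,"wy":0,"wz":0,"dx":0,"dy":0,"dz":40,"jaw":-1},{"wx":0,"wy":0,"wz":0,"dx":0,"dy":0,"dz":30,"jaw":-1},{"wx":0,"wy":0,"wz":0,"dx":0,"dy":0,"dz":0,"jaw":-1}]'
python3 - <<'E'
from h import *
plan(Rd(37),np.array([.453,-.354,.0645]))
E
```

```text
time: 8.3
eef_pos: [0.452, -0.3507, 0.1323]
eef_rot: [0.444, 0.896, 0.0, -0.003]
force: [-0.9, 0.6, -0.2]
gripper_width: 1.001
finger_force: 0.0
t 8.3 rot [-0.12 -0.35  0.29] rows 1.0
-> [ 0.453 -0.354  0.064] shift [-3.2 -1.2 67.8] rows 2.0
```

```bash

python3 -m pendant '[{"wx":0,"wy":0,"wz":0,"dx":-3,"dy":-1,"dz":28,"jaw":-1},{"wx":0,"wy":0,"wz":0,"dx":0,"dy":0,"dz":25,"jaw":-1},{"wx":0,"wy":0,"wz":0,"dx":0,"dy":0,"dz":10,"jaw":-1},{"wx":0,"wy":0,"wz":0,"dx":0,"dy":0,"dz":4,"jaw":-1},{"wx":0,"wy":0,"wz":0,"dx":0,"dy":0,"dz":0,"jaw":-1},{"wx":0,"wy":0,"wz":0,"dx":0,"dy":0,"dz":0,"jaw":1},{"wx":0,"wy":0,"wz":0,"dx":0,"dy":0,"dz":0,"jaw":1},{"wx":0,"wy":0,"wz":0,"dx":0,"dy":0,"dz":0,"jaw":1},{"wx":0,"wy":0,"wz":0,"dx":0,"dy":0,"dz":0,"jaw":1},{"wx":0,"wy":0,"wz":0,"dx":0,"dy":0,"dz":0,"jaw":1},{"wx":0,"wy":0,"wz":0,"dx":0,"dy":0,"dz":0,"jaw":1},{"wx":0,"wy":0,"wz":0,"dx":0,"dy":0,"dz":0,"jaw":1}]'

```

```text
time: 9.5
eef_pos: [0.4549, -0.3578, 0.0695]
eef_rot: [0.446, 0.895, -0.0, 0.001]
force: [0.3, -0.1, 5.0]
gripper_width: 0.269
finger_force: 60.6
```

```bash

python3 -m pendant '[{"wx":0,"wy":0,"wz":0,"dx":0,"dy":0,"dz":-15,"jaw":1},{"wx":0,"wy":0,"wz":0,"dx":0,"dy":0,"dz":-40,"jaw":1},{"wx":0,"wy":0,"wz":0,"dx":0,"dy":0,"dz":-40,"jaw":1},{"wx":0,"wy":0,"wz":5.8,"dx":0,"dy":0,"dz":-25,"jaw":1},{"wx":0,"wy":0,"wz":5.8,"dx":0,"dy":0,"dz":0,"jaw":1},{"wx":0,"wy":0,"wz":5.8,"dx":0,"dy":0,"dz":0,"jaw":1},{"wx":0,"wy":0,"wz":5.8,"dx":0,"dy":0,"dz":0,"jaw":1},{"wx":0,"wy":0,"wz":5.8,"dx":0,"dy":0,"dz":0,"jaw":1},{"wx":0,"wy":0,"wz":0,"dx":0,"dy":0,"dz":0,"jaw":1}]'
python3 - <<'E'
from h import *
t=chest(-54,-33.7,0)
plan(Rd(8),t+[0,0,.19],t+[0,0,.10],t+[0,0,.025])
E
```

```text
time: 10.4
eef_pos: [0.4541, -0.3572, 0.1892]
eef_rot: [0.656, 0.755, -0.0, 0.0]
force: [-0.8, 0.9, -1.3]
gripper_width: 0.264
finger_force: 59.9
t 10.4 rot [0.01 0.04 0.03] rows 1.0
-> [ 0.559 -0.026  0.19 ] shift [313.  150.2  -0.8] rows 8.0
-> [ 0.559 -0.026  0.1  ] shift [ 0.  0. 90.] rows 2.0
-> [ 0.559 -0.026  0.025] shift [ 0.  0. 75.] rows 2.0
```

```bash

python3 -m pendant '[{"wx":0,"wy":0,"wz":0,"dx":20,"dy":9.4,"dz":0,"jaw":1},{"wx":0,"wy":0,"wz":0,"dx":39,"dy":18.8,"dz":0,"jaw":1},{"wx":0,"wy":0,"wz":0,"dx":39,"dy":18.8,"dz":0,"jaw":1},{"wx":0,"wy":0,"wz":0,"dx":39,"dy":18.8,"dz":0,"jaw":1},{"wx":0,"wy":0,"wz":0,"dx":39,"dy":18.8,"dz":0,"jaw":1},{"wx":0,"wy":0,"wz":0,"dx":39,"dy":18.8,"dz":0,"jaw":1},{"wx":0,"wy":0,"wz":0,"dx":39,"dy":18.8,"dz":0,"jaw":1},{"wx":0,"wy":0,"wz":0,"dx":39,"dy":18.8,"dz":0,"jaw":1},{"wx":0,"wy":0,"wz":0,"dx":20,"dy":9.4,"dz":0,"jaw":1},{"wx":0,"wy":0,"wz":0,"dx":0,"dy":0,"dz":0,"jaw":1},{"wx":0,"wy":0,"wz":0,"dx":0,"dy":0,"dz":0,"jaw":1}]'
python3 - <<'E'
from h import *
t=chest(-54,-33.7,0)
plan(Rd(8),t+[0,0,.10],t+[0,0,.025])
snap('wrist','w4')
E
```

```text
time: 11.5
eef_pos: [0.5592, -0.0266, 0.1887]
eef_rot: [0.655, 0.756, -0.001, 0.001]
force: [-1.1, -0.7, -0.9]
gripper_width: 0.257
finger_force: 59.9
t 11.5 rot [-0.01  0.1   0.19] rows 1.0
-> [ 0.559 -0.026  0.1  ] shift [ 0.2  0.  88.7] rows 2.0
-> [ 0.559 -0.026  0.025] shift [ 0.  0. 75.] rows 2.0
```

View pics/w4.png

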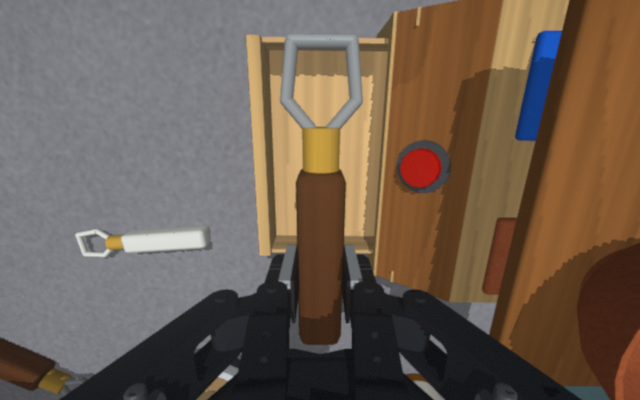

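The held tool is seen at column 320, loop up, over the open drawer (columns 250 to 385). A quick numeric check of the drawer before lowering.

```bash
python3 - <<'E'
from h import *
im,d,p=load('w4');w=cloud(d,p);c,s=np.cos(np.radians(8)),np.sin(np.radians(8))
q=(w-O)*1000;X=c*q[...,0]+s*q[...,1];Y=-s*q[...,0]+c*q[...,1];Z=q[...,2]
m=(X>-140)&(X<20)&(abs(Y)<130)
for lo,hi in((8,22),(44,64)):
    k=m&(Z>lo)&(Z<hi);print(lo,k.sum(),np.percentile(X[k],[1,5,95,99]).round(),np.percentile(Y[k],[1,5,95,99]).round(),np.median(Z[k]))
k=(Z>130)&(Z<220)&(np.abs(X+54)<25);k[300:]=False
print('tool Y max',np.percentile(Y[k],[99,100]),'Z',np.percentile(Z[k],[5,50,95]))
for r in (60,100,150,200,240): print(r,[ (int(X[r,c]),int(Y[r,c]),int(Z[r,c])) for c in (255,300,320,375)])
E
```

```text
8 13530 [-107. -104.    7.   10.] [-98. -86.  97. 101.] 12.592053238832944
44 4162 [-119. -117.    2.    2.] [-103.  -99.  104.  113.] 56.33010940484331
tool Y max [75.95836053 77.09502268] Z [191.26716177 200.22616757 211.43664043]
60 [(-110, 85, 56), (-74, 92, 12), (-54, 92, 11), (0, 92, 12)]
100 [(-112, 53, 56), (-75, 54, 12), (-54, 54, 13), (2, 54, 12)]
150 [(-115, 8, 57), (-76, 3, 13), (-54, 28, 199), (6, 3, 12)]
200 [(-132, -58, 0), (-63, 5, 201), (-54, 5, 201), (9, -54, 12)]
240 [(-136, -112, -2), (-64, -15, 200), (-54, -14, 202), (0, -77, 70)]
```

```bash

python3 -m pendant '[{"wx":0,"wy":0,"wz":0,"dx":0,"dy":0,"dz":30,"jaw":1},{"wx":0,"wy":0,"wz":0,"dx":0,"dy":0,"dz":40,"jaw":1},{"wx":0,"wy":0,"wz":0,"dx":0,"dy":0,"dz":35,"jaw":1},{"wx":0,"wy":0,"wz":0,"dx":0,"dy":0,"dz":25,"jaw":1},{"wx":0,"wy":0,"wz":0,"dx":0,"dy":0,"dz":15,"jaw":1},{"wx":0,"wy":0,"wz":0,"dx":0,"dy":0,"dz":8,"jaw":1},{"wx":0,"wy":0,"wz":0,"dx":0,"dy":0,"dz":4,"jaw":1},{"wx":0,"wy":0,"wz":0,"dx":0,"dy":0,"dz":0,"jaw":1},{"wx":0,"wy":0,"wz":0,"dx":0,"dy":0,"dz":0,"jaw":1}]'

```

```text
time: 12.45
eef_pos: [0.5606, -0.0266, 0.0329]
eef_rot: [0.656, 0.755, 0.001, 0.001]
force: [0.3, -0.4, -0.7]
gripper_width: 0.264
finger_force: 60.0
```

```bash

python3 -m pendant '[{"wx":0,"wy":0,"wz":0,"dx":0,"dy":-1,"dz":4,"jaw":1},{"wx":0,"wy":0,"wz":0,"dx":0,"dy":0,"dz":2.5,"jaw":1},{"wx":0,"wy":0,"wz":0,"dx":0,"dy":0,"dz":1.5,"jaw":1},{"wx":0,"wy":0,"wz":0,"dx":0,"dy":0,"dz":0,"jaw":1},{"wx":0,"wy":0,"wz":0,"dx":0,"dy":0,"dz":0,"jaw":1}]'

```

```text
time: 12.95
eef_pos: [0.5586, -0.0266, 0.0237]
eef_rot: [0.656, 0.755, -0.0, 0.0]
force: [-0.2, -0.3, 0.3]
gripper_width: 0.264
finger_force: 60.0
```

```bash

python3 -m pendant '[{"wx":0,"wy":0,"wz":0,"dx":0,"dy":0,"dz":1,"jaw":1},{"wx":0,"wy":0,"wz":0,"dx":0,"dy":0,"dz":0,"jaw":0.3},{"wx":0,"wy":0,"wz":0,"dx":0,"dy":0,"dz":0,"jaw":0.1},{"wx":0,"wy":0,"wz":0,"dx":0,"dy":0,"dz":0,"jaw":0},{"wx":0,"wy":0,"wz":0,"dx":0,"dy":0,"dz":0,"jaw":0},{"wx":0,"wy":0,"wz":0,"dx":0,"dy":0,"dz":-15,"jaw":0},{"wx":0,"wy":0,"wz":0,"dx":0,"dy":0,"dz":-40,"jaw":0},{"wx":0,"wy":0,"wz":0,"dx":0,"dy":-5,"dz":-45,"jaw":0},{"wx":0,"wy":0,"wz":0,"dx":0,"dy":-10,"dz":-45,"jaw":0.5},{"wx":0,"wy":0,"wz":0,"dx":0,"dy":-20,"dz":-20,"jaw":1},{"wx":0,"wy":0,"wz":0,"dx":0,"dy":-25,"dz":0,"jaw":1},{"wx":0,"wy":0,"wz":0,"dx":0,"dy":0,"dz":0,"jaw":1}]'
python3 - <<'E'
from h import *
snap('wrist','w5')
# push pose: fingers shut, in front of drawer at height z
T=Rd(8);print(env.get_obs()['q'].round(2))
plan(T,chest(-165,0,150),chest(-165,0,35))
E
```

```text
time: 14.15
eef_pos: [0.4975, -0.0358, 0.1897]
eef_rot: [0.656, 0.755, 0.001, 0.001]
force: [-0.4, -0.0, -0.5]
gripper_width: -0.002
finger_force: 0.0
[-0.37  0.02  0.39  1.89 -0.01  1.23  0.17]
t 14.2 rot [ 0.17 -0.    0.01] rows 1.0
-> [ 0.445 -0.008  0.15 ] shift [ 34.  -49.8  39.2] rows 2.0
-> [ 0.445 -0.008  0.035] shift [  0.   0. 115.] rows 3.0
```

View pics/w5.png

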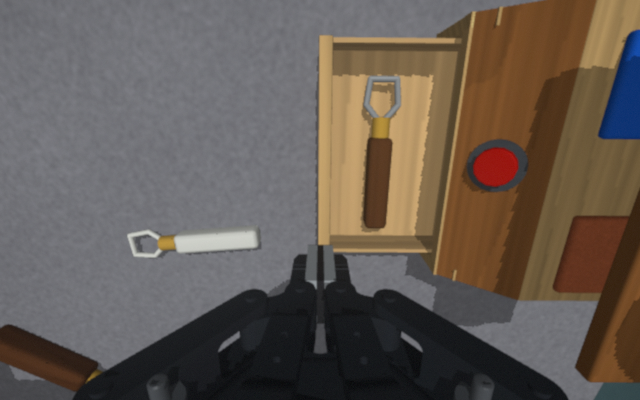

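The view shows the tool flat inside the drawer, from (383,80) to (375,225). Next I'll line up to push, checking the white tool's position for clearance.

```bash
python3 - <<'E'
from h import *
im,d,p=load('w5');w=cloud(d,p);c,s=np.cos(np.radians(8)),np.sin(np.radians(8))
q=(w-O)*1000;X=c*q[...,0]+s*q[...,1];Y=-s*q[...,0]+c*q[...,1]
for r,cc in((243,140),(240,255),(150,325),(150,380),(200,377),(90,382)): print((cc,r),X[r,cc].round(),Y[r,cc].round(),q[r,cc,2].round())
T=Rd(8,-15);plan(T,chest(-155,0,130),chest(-155,0,42),chest(-12,0,42))
E
```

```text
(140, 243) -346.0 -117.0 -2.0
(255, 240) -193.0 -102.0 21.0
(325, 150) -112.0 9.0 57.0
(380, 150) -55.0 6.0 37.0
(377, 200) -55.0 -48.0 35.0
(382, 90) -52.0 64.0 13.0
t 14.2 rot [-1.483e+01 -0.000e+00  1.000e-02] rows 2.0
-> [ 0.455 -0.007  0.13 ] shift [ 34.  -53.8  46.9] rows 2.0
-> [ 0.455 -0.007  0.042] shift [  0.  -22.8  85. ] rows 2.0
-> [0.596 0.013 0.042] shift [ -0.  138.1  37. ] rows 3.0
```

```bash

python3 -m pendant '[{"wx":0,"wy":0,"wz":0,"dx":17,"dy":-32,"dz":10,"jaw":1},{"wx":0,"wy":0,"wz":0,"dx":17,"dy":-17,"dz":20,"jaw":1},{"wx":-7.4,"wy":0,"wz":0,"dx":0,"dy":0,"dz":0,"jaw":1},{"wx":-7.4,"wy":0,"wz":0,"dx":0,"dy":0,"dz":0,"jaw":1},{"wx":0,"wy":0,"wz":0,"dx":0,"dy":0,"dz":0,"jaw":1}]'
python3 - <<'E'
from h import *
T=Rd(8,-15);plan(T,chest(-155,0,42),chest(-12,0,42));print(env.get_obs()['q'].round(2))
E
```

```text
time: 14.7
eef_pos: [0.4416, -0.0082, 0.1544]
eef_rot: [0.65, 0.749, 0.096, 0.083]
force: [-0.9, 1.3, -0.4]
gripper_width: -0.004
finger_force: 0.0
t 14.7 rot [-0.46 -0.03  0.06] rows 1.0
-> [ 0.455 -0.007  0.042] shift [ -0.6 -16.6 111.9] rows 3.0
-> [0.596 0.013 0.042] shift [ -0.  138.1  37. ] rows 3.0
[-0.39 -0.3   0.32  2.24  0.09  0.93  0.03]
```

```bash

python3 -m pendant '[{"wx":0,"wy":0,"wz":0,"dx":0,"dy":-5,"dz":38,"jaw":1},{"wx":0,"wy":0,"wz":0,"dx":0,"dy":-6,"dz":38,"jaw":1},{"wx":0,"wy":0,"wz":0,"dx":0,"dy":-6,"dz":36,"jaw":1},{"wx":0,"wy":0,"wz":0,"dx":0,"dy":0,"dz":0,"jaw":1}]'
python3 - <<'E'
from h import *
T=Rd(8,-15);plan(T,chest(-12,0,42));print(env.get_obs()['q'].round(2))
E
```

```text
time: 15.1
eef_pos: [0.4556, -0.007, 0.0413]
eef_rot: [0.651, 0.749, 0.093, 0.082]
force: [-0.2, -0.2, 0.4]
gripper_width: 0.002
finger_force: 0.0
t 15.1 rot [-0.75  0.11  0.07] rows 1.0
-> [0.596 0.013 0.042] shift [1.000e-01 1.373e+02 3.600e+01] rows 3.0
[-0.41 -0.08  0.38  2.33  0.01  0.64  0.11]
```

```bash

python3 -m pendant '[{"wx":0,"wy":0,"wz":0,"dx":0,"dy":9.6,"dz":2.5,"jaw":1},{"wx":0,"wy":0,"wz":0,"dx":0,"dy":9.6,"dz":2.5,"jaw":1},{"wx":0,"wy":0,"wz":0,"dx":0,"dy":9.6,"dz":2.5,"jaw":1},{"wx":0,"wy":0,"wz":0,"dx":0,"dy":9.6,"dz":2.5,"jaw":1},{"wx":0,"wy":0,"wz":0,"dx":0,"dy":9.6,"dz":2.5,"jaw":1},{"wx":0,"wy":0,"wz":0,"dx":0,"dy":9.6,"dz":2.5,"jaw":1},{"wx":0,"wy":0,"wz":0,"dx":0,"dy":9.6,"dz":2.5,"jaw":1},{"wx":0,"wy":0,"wz":0,"dx":0,"dy":9.6,"dz":2.5,"jaw":1},{"wx":0,"wy":0,"wz":0,"dx":0,"dy":9.6,"dz":2.5,"jaw":1},{"wx":0,"wy":0,"wz":0,"dx":0,"dy":9.6,"dz":2.5,"jaw":1},{"wx":0,"wy":0,"wz":0,"dx":0,"dy":9.6,"dz":2.5,"jaw":1},{"wx":0,"wy":0,"wz":0,"dx":0,"dy":9.6,"dz":2.5,"jaw":1}]'
python3 - <<'E'
from h import *
T=Rd(8,-15);plan(T,chest(-12,0,42))
E
```

```text
time: 16.3
eef_pos: [0.5762, 0.0099, 0.0453]
eef_rot: [0.65, 0.749, 0.097, 0.085]
force: [-5.5, -1.1, 5.2]
gripper_width: 0.002
finger_force: 3.4
t 16.3 rot [-0.23  0.05  0.05] rows 1.0
-> [0.596 0.013 0.042] shift [ 0.2 18.6  8.4] rows 1.0
```

```bash

python3 -m pendant '[{"wx":0,"wy":0,"wz":0,"dx":0,"dy":6,"dz":1.6,"jaw":1},{"wx":0,"wy":0,"wz":0,"dx":0,"dy":5,"dz":1.3,"jaw":1},{"wx":0,"wy":0,"wz":0,"dx":0,"dy":4,"dz":1,"jaw":1},{"wx":0,"wy":0,"wz":0,"dx":0,"dy":3,"dz":0.8,"jaw":1},{"wx":0,"wy":0,"wz":0,"dx":0,"dy":0,"dz":0,"jaw":1}]'

```

```text
time: 16.8
eef_pos: [0.5941, 0.0123, 0.0452]
eef_rot: [0.65, 0.749, 0.097, 0.085]
force: [-5.4, -2.0, 5.6]
gripper_width: 0.003
finger_force: 3.2
```

```bash

python3 -m pendant '[{"wx":0,"wy":0,"wz":0,"dx":0,"dy":2.5,"dz":0.6,"jaw":1},{"wx":0,"wy":0,"wz":0,"dx":0,"dy":2.5,"dz":0.6,"jaw":1},{"wx":0,"wy":0,"wz":0,"dx":0,"dy":0,"dz":0,"jaw":1}]'
python3 -m pendant '[{"wx":0,"wy":0,"wz":0,"dx":0,"dy":2,"dz":0.5,"jaw":1},{"wx":0,"wy":0,"wz":0,"dx":0,"dy":0,"dz":0,"jaw":1}]'

```

```text
time: 17.1
eef_pos: [0.5994, 0.013, 0.0452]
eef_rot: [0.65, 0.749, 0.097, 0.085]
force: [-3.0, -2.2, 1.3]
gripper_width: 0.001
finger_force: 1.7
time: 17.3
eef_pos: [0.6003, 0.0133, 0.045]
eef_rot: [0.65, 0.749, 0.096, 0.084]
force: [-6.4, -2.9, 4.1]
gripper_width: -0.0
finger_force: 3.5
```

```bash

python3 -m pendant '[{"wx":0,"wy":0,"wz":0,"dx":0,"dy":2,"dz":0.5,"jaw":1},{"wx":0,"wy":0,"wz":0,"dx":0,"dy":0,"dz":0,"jaw":1}]'
python3 -m pendant '[{"wx":0,"wy":0,"wz":0,"dx":0,"dy":2,"dz":0.5,"jaw":1},{"wx":0,"wy":0,"wz":0,"dx":0,"dy":0,"dz":0,"jaw":1}]'

```

```text
time: 17.5
eef_pos: [0.6006, 0.0135, 0.0442]
eef_rot: [0.651, 0.749, 0.095, 0.083]
force: [-9.9, -3.0, 6.5]
gripper_width: -0.004
finger_force: 5.4
time: 17.7
eef_pos: [0.6009, 0.0138, 0.0433]
eef_rot: [0.651, 0.749, 0.094, 0.081]
force: [-15.0, -2.2, 7.7]
gripper_width: -0.002
finger_force: 6.9
```

The stop is stiff at 15 N, so back off and look.

```bash

python3 -m pendant '[{"wx":0,"wy":0,"wz":0,"dx":0,"dy":-4,"dz":-1,"jaw":1},{"wx":0,"wy":0,"wz":0,"dx":0,"dy":-10,"dz":-2.5,"jaw":1},{"wx":0,"wy":0,"wz":0,"dx":0,"dy":-25,"dz":-6,"jaw":1},{"wx":0,"wy":0,"wz":0,"dx":0,"dy":-35,"dz":-9,"jaw":1},{"wx":0,"wy":0,"wz":0,"dx":0,"dy":-35,"dz":-9,"jaw":1},{"wx":7,"wy":0,"wz":0,"dx":0,"dy":0,"dz":-30,"jaw":1},{"wx":7,"wy":0,"wz":0,"dx":0,"dy":0,"dz":-45,"jaw":1},{"wx":0,"wy":0,"wz":0,"dx":0,"dy":0,"dz":-45,"jaw":1},{"wx":0,"wy":0,"wz":0,"dx":0,"dy":0,"dz":-30,"jaw":1},{"wx":0,"wy":0,"wz":0,"dx":0,"dy":0,"dz":0,"jaw":1},{"wx":0,"wy":0,"wz":0,"dx":0,"dy":0,"dz":0,"jaw":1},{"wx":0,"wy":0,"wz":0,"dx":0,"dy":0,"dz":0,"jaw":1},{"wx":0,"wy":0,"wz":0,"dx":0,"dy":0,"dz":0,"jaw":1},{"wx":0,"wy":0,"wz":0,"dx":0,"dy":0,"dz":0,"jaw":1},{"wx":0,"wy":0,"wz":0,"dx":0,"dy":0,"dz":0,"jaw":1},{"wx":0,"wy":0,"wz":0,"dx":0,"dy":0,"dz":0,"jaw":1}]'
python3 - <<'E'
from h import *
a=snap('side','side3')[0];b=snap('wrist','w6')[0]
cv2.imwrite('pics/end.png',np.hstack([cv2.resize(a[100:300,300:500],(400,400)),cv2.resize(b[:,150:550],(400,400))])[:,:,::-1])
E
```

```text
time: 19.3
eef_pos: [0.4792, -0.0034, 0.1904]
eef_rot: [0.656, 0.755, 0.007, 0.007]
force: [0.1, 0.2, -0.2]
gripper_width: 0.001
finger_force: 0.0
```

View pics/end.png

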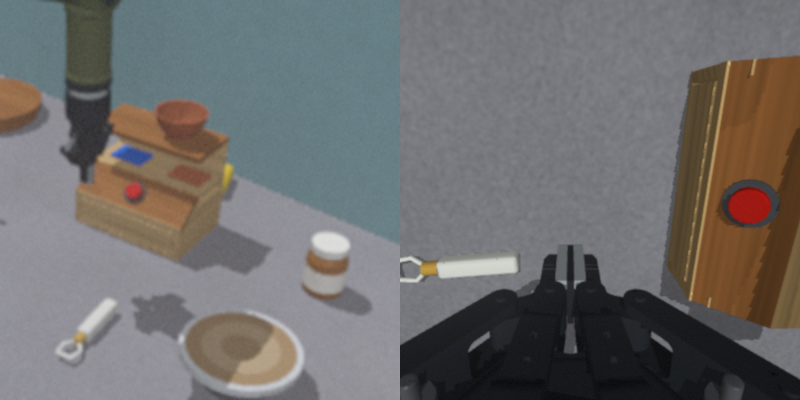

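The drawer is shut and flush, the wheel is empty, and the bowl and jar stand where they were. The arm is clear of everything.

```bash
python3 -c "
from bench import job;print(job.hand_in())"
```

```text
the job is handed in; nothing more can be done
None
```

The job is handed in: I pressed the latch, laid the trimming tool flat in the drawer and pushed it shut to its stop at about 15 N; it was still flush 1.5 s later, at 19.4 s on the robot's clock. In the last pictures the bowl and jar stand in place; the brush pot wasn't in those crops, but the arm felt no contact near it.

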